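# Seat a twist-locked inner lid in a hazelnut jar and lift the cap off alone

### The job

The hazelnut jar stands open and its lid pair lies beside it: a white inner lid, twist-locked into the underside of the wooden cap. Carry the pair by the cap's handle to the jar, lower it until the cap sits fully down, turn the cap anticlockwise (seen from above) to its stop to free the inner lid, and lift the cap off alone, so that the inner lid stays seated and covers the nuts while the cap is washed. Finish still holding the cap, level and still, a good 10 cm above where it sat, with the jar upright in its place and the salt shaker, lemon and mug left alone.

Things in the scene. Friction and masses are not known exactly. Their poses are not given: they have to be found in the camera images.
- cap: Outer cap, light wood, round, 112 mm across, 44 mm high without handle, 0.2 kg. Origin: centre of its lower edge; z up, x along the bar handle. At the start it lies over the inner lid, lower edge 2.5 mm above the worktop. Lifting takes up 5 mm of play, then the inner lid hangs from it, underside 7.5 mm below the cap's edge. Seated on the jar its origin is 98 mm above the jar's.
- cap_handle (a point): Grip point in the cap's bar handle, 66 mm above the cap's origin, axes as the cap's. The handle is 52 mm long (x), 16 mm wide (y, the way to grip it), upright-sided, its top 10 mm above this point; the cap's flat top lies 22 mm below this point, so keep fingertips above that.
- inner_lid: White inner lid, 0.2 kg, hidden in the cap at the start. Origin: centre of underside; z up, x along one arm of its catch. Plug 87 mm across (79 at the underside), 22 mm deep, under a flange 100 mm across, 4 mm thick; on top a short stem with a three-armed star catch, top 39 mm above the origin. Seated, the flange lies on the jar's rim and the origin is 93 mm above the jar's.
- inner_catch (a point): Centre of the star catch, axes as the inner lid's. It passes the cap's slots when cap yaw = inner lid yaw (modulo 120 degrees), within 5 degrees. At the start the cap stands 40 to 70 degrees clockwise of that. With the pair seated, the cap turns freely; its stop comes 5 degrees past the exact place; turning on only drags the inner lid round (harmless; ease back 3 degrees, then lift).
- jar: Clear jar of hazelnuts with a bare metal neck, loose on the worktop, about 1.3 kg. Origin: centre of its underside; z up. Body 116 mm across, up to a flat shoulder at 98 mm. The cap's skirt (105 mm inside) goes over the neck and rests on the shoulder; the inner lid's plug goes into the neck.
- jar_mouth (a point): Centre of the jar's open mouth at rim height, 115 mm above the worktop. Neck: 100 mm across outside, 92 mm inside.
- salt: Salt shaker, clear with a grey top, 44 mm across, 90 mm tall; a bystander on the worktop beside the range. Origin: centre of its foot.
- lemon: Yellow lemon, 83x58x58 mm; a bystander on the worktop beside the range. Origin under its centre.
- mug: White mug, 84x115x92 mm; a bystander behind the jar. Origin at its foot.
Mind the look-alikes: they are no part of the job. What is meant by the cap is not purple, and is the larger of those in its own colour.

How it is judged:
On the way, in this order (a step that is already met when the one before it is completed fails the run):
1. the cap and the inner lid hang together clear of the worktop (height (world z) of inner_lid above 0.03 m and z of inner_lid in the frame of cap above -0.012 m and contact force between inner_lid and jar below 0.1 N), for 0.2 s.
2. both lids sit fully down on the jar (z of inner_lid in the frame of jar between 0.0905 and 0.0955 m and horizontal distance between inner_lid and jar below 0.005 m and angle between the z axis of inner_lid and the z axis of jar, either way round below 0.06 rad and z of cap in the frame of jar below 0.1005 m and horizontal distance between cap and jar below 0.006 m), for 0.2 s.
At the end, for the whole second after the job is handed in: Inner lid seated in the jar (height within 2.5 mm, centre 5 mm, level 3 degrees); cap held by the fingers alone, at least 80 mm above its seat on the jar, within 11 degrees of level, still; jar upright and within 40 mm of its start (z of inner_lid in the frame of jar between 0.0905 and 0.0955 m and horizontal distance between inner_lid and jar below 0.005 m and angle between the z axis of inner_lid and the z axis of jar, either way round below 0.06 rad and z of cap in the frame of jar above 0.178 m and angle between cap's own z axis and vertical below 0.2 rad and linear speed of cap below 0.03 m/s and contact force between the fingers and cap above 1 N and contact force between cap and jar below 0.1 N and contact force between cap and inner_lid below 0.1 N and angle between jar's own z axis and vertical below 0.05 rad and distance of jar from where it was at the start of the episode below 0.04 m and linear speed of inner_lid below 0.02 m/s); the arm keeps its last pose, push and grip.
It fails at once if the cap parted from the inner lid while the inner lid was not seated in the jar (z of inner_lid in the frame of cap below -0.02 m and not (z of inner_lid in the frame of jar between 0.0905 and 0.0955 m and horizontal distance between inner_lid and jar below 0.005 m and angle between the z axis of inner_lid and the z axis of jar, either way round below 0.06 rad)).
It fails at once if the jar was tipped or pushed away (angle between jar's own z axis and vertical above 0.2 rad or distance of jar from where it was at the start of the episode above 0.06 m).
It fails at once if a bystander was moved (distance of any of salt, lemon, mug from where it was at the start of the episode above 0.02 m).
It also fails if it takes over 59 s, if anything falls off the work surface, if the arm or the gripper's body presses on something with over 40 N, if the wrist force passes 120 N, or if a joint passes its speed limit or range.

### The arm

A 6-joint arm with a two-finger parallel gripper is mounted at the origin on a cart in front of the work surface, level with it; the furniture and walls round the work are solid. World frame = base frame: x ahead of the robot, y to its left, z up, the work surface at z = 0. Lengths are in m, angles in rad, forces in N, time in s.
With the tool pointing down it reaches from about 0.35 to 0.975 m from the base axis. Payload 4.9 kg.
Tool frame: the origin (TCP) lies on the centre line of the jaws, within the pads' length; the fingertips stand manip.tip_reach ahead of it and the grasp point (between the pads) is the TCP (manip.tip_reach is the distance from the TCP to the fingertips, in m); z points along the fingers, y is the line along which they close (so a half turn about z gives the same grasp; the last joint's range is limited). The gripper opens to 85 mm and grips with 20 to 120 N. Pads are 22 mm wide; open, the fingers measure 114 mm over their backs; the gripper's body (76 mm by 85 mm) begins 54 mm behind the grasp point. The pads swing forward as they close: fully open they stand 13 mm farther back than shut.
Start: joints at [-1.267, 0.053, 1.613, -0, 1.476, -0.119], TCP at [0.256, -0.57, 0.25] pointing down, gripper open.
Joint ranges: [-3.01, 3.01], [-1.01, 2.22], [0.06, 2.58], [-1.02, 4.17], [0.09, 2.62], [-3.14, 3.14]. Speed limits (rad/s): [2.57, 2.57, 3.14, 3.14, 3.14, 3.14].

### API

Orientations are given as a unit quaternion [w, x, y, z].
In Python, from plant import manip gives the robot as it stands. The module is installed in compiled form; this text tells all that it offers.
- The arm moves only by the tool move_arm, never from a script. Its argument "rows" is a list of rows, each a list of 7 numbers: the shift along the tool's x, y, z in cm, then the turn, a rotation vector about the tool's x, y, z in degrees, then the opening, from -1 (shut) to 1 (fully open). In form: [[tx, ty, tz, ax, ay, az, jaw], ...]. A call has 1 to 20 rows; each row shifts and turns the commanded pose from where the row before left it, along the tool's axes as they then stand; what a row does not reach is not made up. A row lasts 1/12 s, in which the tool goes at most 41.7 mm and 7.16 degrees, less where a joint would pass 70% of its speed; a pose out of reach is approached as far as the arm can. A call is refused whole if a number of a shift passes 4.17 or a number of a turn 7.16, either way. A call with a gripper value outside its range is refused whole. The fingers move at their own pace and stop on an object; the grip force is fixed at half the most. Time passes only in rows, so rows that do not move let the fingers close. It gives the time, the measured TCP pose, the force, the opening and the grip force at its end, in the units of the state.
- manip.state(): the state, without advancing time (a new reading comes with each control period).
- manip.grab_frame(name): name is "scene" or "side" or "wrist"; returns a dict with "img" (480x640x3 uint8, blue, green, red), "mtx" (3x3 intrinsics, pixels), "k1" (the pictures are not rectified: a ray, as slopes to the right and down, at radius r is drawn at 1 + k1 r^2 times it, then the intrinsics apply), "R" (3x3) and "t" (3): a world point X has camera coordinates R X + t. Camera axes: x right, y down, z forward; pixel columns grow to the right and rows downward; lengths in m; the calibration is good to about 2 mm. A picture is of the moment at which its call begins. There is no depth.
- manip.job_done(): hands the job in; it is judged then, once.
The state is a dict: "time": time; "joint_pos": joint angles; "joint_vel": joint speeds; "joint_efforts": joint torques, N m; "tool_pos": TCP position; "tool_rot": TCP orientation; "contact_force": force on the tool from outside, world axes, zero at the start; "ft_torque": the same for the moment, N m; "gripper_width": opening from 0.0 (shut) to 1.0 (fully open); "grasp_force": force on a finger pad.
Only numpy, scipy, OpenCV 4.12 (cv2) and the standard library are available. Lean on these libraries where they do the work, as an engineer would, in place of code of your own. Each camera call takes 0.05 s, during which the arm holds its last target. There are 200 camera calls.

## Working session

There is one attempt and no reset: what is moved stays moved. The work goes in short steps, Python scripts to look and compute and a tool call to move; the robot and the scene stay as the last step left them, time stands still between calls to the robot, and variables do not carry over. Pictures are saved under pics/ and viewed, at most 10 in all, crops included, and the job is handed in when it is done.

Besides the shell and the picture viewer there is one more tool, called by a JSON object that holds its "op" and its "data". move_arm: Moves the arm, as the interface text tells. Its arguments: {"type":"object","properties":{"rows":{"type":"array","items":{"type":"array","items":{"type":"number"}}}},"required":["rows"]}

```bash
mkdir -p pics; cat > h.py <<'E'
import numpy as np, cv2, pickle
from plant import manip
def grab(n):
    f=manip.grab_frame(n); pickle.dump(f,open(f'{n}.pkl','wb')); return f
def load(n): return pickle.load(open(f'{n}.pkl','rb'))
def ray(f,u,v):
    K=f['mtx']; x=np.array([(u-K[0,2])/K[0,0],(v-K[1,2])/K[1,1]]); s=x.copy()
    for _ in range(30): s=x/(1+f['k1']*(s@s))
    R=np.array(f['R']);t=np.array(f['t'])
    return -R.T@t, R.T@np.array([s[0],s[1],1])
def atz(f,u,v,z):
    c,d=ray(f,u,v); return c+d*(z-c[2])/d[2]
def proj(f,X):
    p=np.array(f['R'])@np.array(X)+np.array(f['t']); s=p[:2]/p[2]; s=s*(1+f['k1']*(s@s))
    K=f['mtx']; return np.array([K[0,0]*s[0]+K[0,2],K[1,1]*s[1]+K[1,2]])
E
python3 - <<'E'
from h import *
for n in ("scene","side"):
    f=grab(n); cv2.imwrite(f'pics/{n}0.png',f['img']); print(n,-np.array(f['R']).T@f['t'])
print(manip.tip_reach, manip.state())
E
```

```text
scene [0.14499692 0.78769477 0.77630027]
side [ 0.62297485 -0.9227016   0.72769383]
0.019 {'time': 0.1, 'joint_pos': array([-1.26700881e+00,  5.33149900e-02,  1.61416364e+00,  2.36567199e-05,
        1.47598538e+00, -1.19027070e-01]), 'joint_vel': array([ 0.00212364, -0.00142077, -0.00378558, -0.0011431 ,  0.00026061,
        0.00154811]), 'joint_efforts': array([-1.97199292e-04, -3.94901776e+01, -3.71363425e+01, -1.02983638e-04,
        3.90097004e-03,  3.86482066e-05]), 'tool_pos': array([ 0.25628747, -0.5694593 ,  0.24916679]), 'tool_rot': array([-9.32775603e-04,  9.77736392e-01,  2.09834870e-01, -7.45913799e-05]), 'contact_force': array([ 0.29966   ,  0.30499055, -0.2931503 ]), 'ft_torque': array([-0.00424136, -0.04115188,  0.0385971 ]), 'grasp_force': 0.0, 'gripper_width': 0.9961205968558775}
```

View pics/scene0.png

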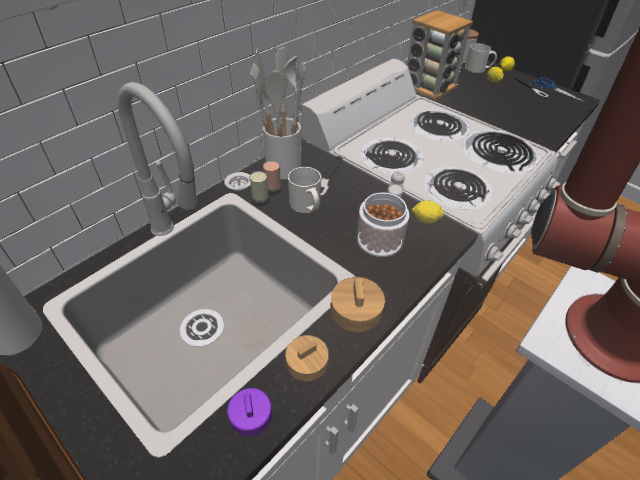

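View pics/side0.png

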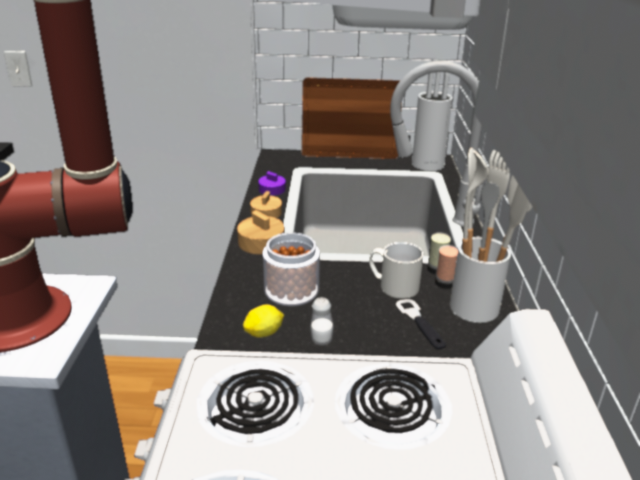

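The scene picture shows three cap-like things: a large wooden cap at (358,300), a smaller wooden cap at (307,356) and a purple one at (249,409). The larger wooden one fits the description. The jar is at (383,222), the lemon at (428,211), the salt shaker at (397,183) and the mug at (305,190). I'll confirm the cap in one enlarged crop.

```bash
python3 - <<'E'
from h import *
a=load('scene')['img'][180:330,320:440]; a=cv2.resize(a,None,fx=4,fy=4,interpolation=cv2.INTER_CUBIC)
b=load('side')['img'][190:310,230:330]; b=cv2.resize(b,None,fx=3,fy=3,interpolation=cv2.INTER_CUBIC)
c=np.zeros((600,780,3),np.uint8); c[:600,:480]=a; c[:360,480:780]=b
cv2.imwrite('pics/crop1.png',c)
E
```

```text
(no output)
```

View pics/crop1.png

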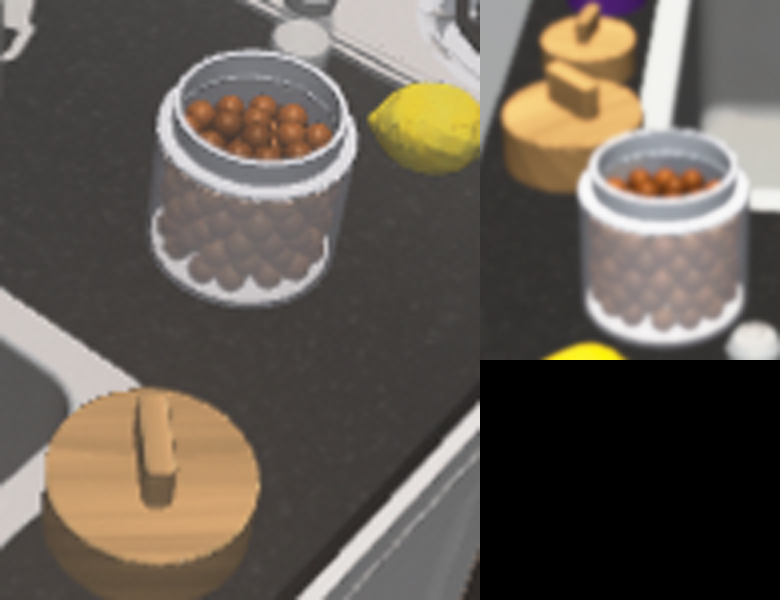

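The crop shows the large wooden cap's top ellipse spanning x 47–260, y 388–565, and the jar's rim spanning x 174–349, y 49–165. It is clearly the larger wooden cap, and I'll take that one.

```bash
cat >> h.py <<'E'
from scipy.optimize import least_squares
def bbox(f,x,y,z,r):
    a=np.linspace(0,2*np.pi,120)
    P=np.array([proj(f,[x+r*np.cos(t),y+r*np.sin(t),z]) for t in a]); return np.r_[P[:,0].min(),P[:,0].max(),P[:,1].min(),P[:,1].max()]
E
python3 - <<'E'
from h import *
S,D=load('scene'),load('side')
cs=lambda l,r,t,b:np.array([320+(l+.5)/4-.5,320+(r+.5)/4-.5,180+(t+.5)/4-.5,180+(b+.5)/4-.5])
cd=lambda l,r,t,b:np.array([230+(l+.5)/3-.5,230+(r+.5)/3-.5,190+(t+.5)/3-.5,190+(b+.5)/3-.5])
for nm,z,r,bs,bd in (("cap",.0465,.056,cs(47,260,388,565),cd(22,162,75,153)),("jar",.115,.05,cs(174,349,49,165),cd(108,258,129,207))):
    for k,fs in (("scene",[(S,bs)]),("side",[(D,bd)]),("both",[(S,bs),(D,bd)])):
        g=lambda p:np.concatenate([bbox(f,p[0],p[1],z,r)-b for f,b in fs])
        s=least_squares(g,[.55,.1]);print(nm,k,s.x.round(4),s.fun.round(1))
u=lambda x,y:(320+(x+.5)/4-.5,180+(y+.5)/4-.5)
a=atz(S,*u(154,394),.0785);b=atz(S,*u(162,473),.0785);print(a,b,(a+b)/2,np.linalg.norm(a-b),np.degrees(np.arctan2(*(b-a)[1::-1])))
v=lambda x,y:(230+(x-480+.5)/3-.5,190+(y+.5)/3-.5)
a=atz(D,*v(553,68),.0785);b=atz(D,*v(592,88),.0785);print(a,b,(a+b)/2,np.linalg.norm(a-b),np.degrees(np.arctan2(*(b-a)[1::-1])))
for n,f,p in (("lemon",S,(428,211)),("salt",S,(397,183)),("mug",S,(305,190))): print(n,atz(f,*p,.03))
E
```

```text
cap scene [0.4458 0.3259] [-0.7  0.7 -0.  -0. ]
cap side [0.4506 0.3115] [-0.5  0.5  1.7 -1.5]
cap both [0.4477 0.323 ] [-0.4  0.8 -1.2 -1.5 -0.9 -0.3 -0.5 -4. ]
jar scene [0.5355 0.1262] [-0.1  0.1 -0.1  0.1]
jar side [0.538  0.1165] [ 0.2 -0.2  0.5 -0.4]
jar both [0.5372 0.1222] [ 0.3  0.5 -1.2 -1.2  0.1 -0.5 -0.8 -1.9]
[0.46369359 0.30737774 0.0785    ] [0.42939867 0.34344887 0.0785    ] [0.44654613 0.3254133  0.0785    ] 0.04977215322419294 133.55402211938812
[0.43458668 0.32592862 0.0785    ] [0.4689266  0.29450798 0.0785    ] [0.45175664 0.3102183  0.0785    ] 0.04654554075158235 -42.45816097433993
lemon [ 0.49383909 -0.01919378  0.03      ]
salt [ 0.61793159 -0.05765357  0.03      ]
mug [0.77800784 0.13685277 0.03      ]
```

{"op": "move_arm", "data": {"rows": [[3.9,-0.35,0,0,0,-3.7,1],[3.9,-0.35,0,0,0,-3.7,1],[3.9,-0.35,0,0,0,-3.7,1],[3.9,-0.35,0,0,0,-3.7,1],[3.9,-0.35,0,0,0,-3.7,1],[3.9,-0.35,0,0,0,-3.7,1],[3.9,-0.35,0,0,0,-3.7,1],[3.9,-0.35,0,0,0,-3.7,1],[3.9,-0.35,0,0,0,-3.7,1],[3.9,-0.35,0,0,0,-3.7,1],[3.9,-0.35,0,0,0,-3.7,1],[3.9,-0.35,0,0,0,-3.7,1],[3.9,-0.35,0,0,0,-3.7,1],[3.9,-0.35,0,0,0,-3.7,1],[3.9,-0.35,0,0,0,-3.7,1],[3.9,-0.35,0,0,0,-3.7,1],[3.9,-0.35,0,0,0,-3.7,1],[3.9,-0.35,0,0,0,-3.7,1],[3.9,-0.35,0,0,0,-3.7,1],[3.9,-0.35,0,0,0,-3.7,1]]}}

```text
time: 1.77
tool_pos: [0.5701, 0.0908, 0.2497]
tool_rot: [-0.0, 0.653, 0.757, -0.0]
contact_force: [0.4, -0.4, -0.0]
gripper_width: 0.999
grasp_force: 0.0
```

```bash
cat >> h.py <<'E'
from scipy.spatial.transform import Rotation as Ro
def delta(tgt,yaw_y):
    s=manip.state(); q=s['tool_rot']; R=Ro.from_quat(np.r_[q[1:],q[0]]).as_matrix()
    w=np.radians(yaw_y); y=np.array([np.cos(w),np.sin(w),0]); z=np.array([0,0,-1.]); T=np.c_[np.cross(y,z),y,z]
    rv=np.degrees(Ro.from_matrix(R.T@T).as_rotvec())
    print('t',round(s['time'],2),'pos',s['tool_pos'].round(4),'yawy',np.degrees(np.arctan2(R[1,1],R[0,1])).round(2),'j6',s['joint_pos'][5].round(2),'F',s['contact_force'].round(1),'w',round(s['gripper_width'],3),'gf',round(s['grasp_force'],1))
    print('shift cm',(100*R.T@(np.array(tgt)-s['tool_pos'])).round(2),'turn',rv.round(2))
E
python3 -c "
from h import *
delta([.446,.3255,.25],44)"
```

```text
t 1.77 pos [0.5701 0.0908 0.2497] yawy 8.41 j6 -0.12 F [ 0.4 -0.4 -0. ] w 0.999 gf 0.0
shift cm [ 2.503e+01 -8.850e+00 -2.000e-02] turn [-4.000e-02 -2.000e-02 -3.559e+01]
```

```bash
python3 -c "
from h import *
f=grab('wrist');cv2.imwrite('pics/wrist0.png',f['img'])
print(-np.array(f['R']).T@f['t'], proj(f,[.536,.125,.115]))"
```

```text
[0.55918564 0.16906208 0.37279046] [273.10487936 173.93122761]
```

View pics/wrist0.png

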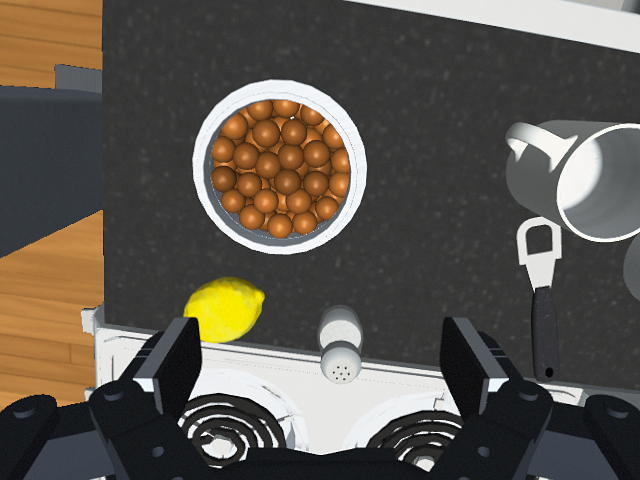

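{"op": "move_arm", "data": {"rows": [[3.57,-1.26,0,0,0,0,1],[3.57,-1.26,0,0,0,0,1],[3.57,-1.26,0,0,0,0,1],[3.57,-1.26,0,0,0,0,1],[3.57,-1.26,0,0,0,0,1],[3.57,-1.26,0,0,0,0,1],[3.57,-1.26,0,0,0,0,1],[0,0,0,0,0,-6,1],[0,0,0,0,0,-6,1],[0,0,0,0,0,-6,1],[0,0,0,0,0,-6,1],[0,0,0,0,0,-6,1],[0,0,0,0,0,-5.6,1],[0,0,0,0,0,0,1]]}}

```text
time: 2.98
tool_pos: [0.4475, 0.3233, 0.2497]
tool_rot: [-0.0, 0.392, 0.92, -0.0]
contact_force: [0.2, -0.2, 0.4]
gripper_width: 1.002
grasp_force: 0.0
```

```bash
python3 -c "
from h import *
f=grab('wrist');cv2.imwrite('pics/wrist1.png',f['img'])
delta([.446,.3255,.0685],44)
print(-np.array(f['R']).T@f['t'], proj(f,[.446,.3255,.0465]))"
```

```text
t 3.03 pos [0.4475 0.3234 0.2498] yawy 43.69 j6 -0.27 F [-0.3 -0.   0.8] w 0.999 gf 0.0
shift cm [ 0.26  0.05 18.13] turn [-0.05 -0.01 -0.31]
[0.39352144 0.38054654 0.37279635] [320.58347599 205.3500725 ]
```

View pics/wrist1.png

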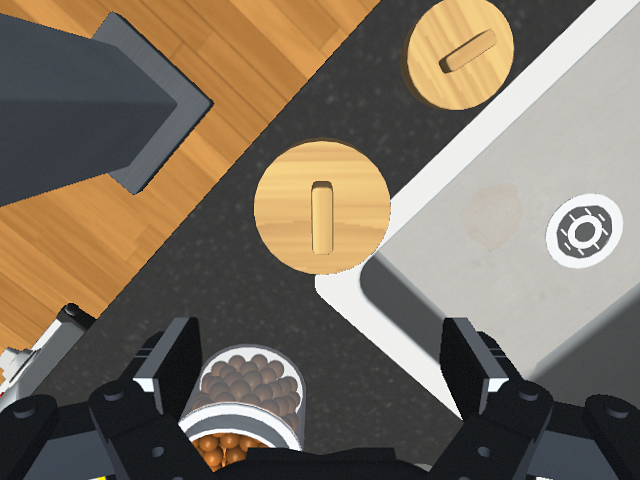

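wrist0 shows the jar's outer circle spanning x 193–367, y 80–254. wrist1 shows the cap spanning x 254–391, y 141–275, with its handle vertical in the picture around x=322, so it lines up with the jaws.

```bash
python3 - <<'E'
from h import *
import time
W=load('wrist')
def fit(f,b,z,r0):
    s=least_squares(lambda p:bbox(f,p[0],p[1],z,p[2])-b,[.5,.2,r0]);print(z,s.x.round(4),s.fun.round(1))
print('cap');fit(W,np.array([254,391,141,275]),.0465,.056)
print('handle',[atz(W,u,v,z).round(4) for u,v,z in ((323,182,.0785),(322.5,240,.0785))])
print(proj(W,[.536,.125,.115]))
# jar frame: same camera offset, rebuild pose of first frame
R1=np.array(W['R']);c1=np.array([.55918564,.16906208,.37279046]); a=np.radians(8.41-43.69)
Rz=np.array([[np.cos(a),-np.sin(a),0],[np.sin(a),np.cos(a),0],[0,0,1]])
f=dict(W);f['R']=R1@Rz.T;f['t']=-f['R']@c1
print(proj(f,[.536,.125,.115]),'expect 273.1 173.9')
print('jar');
for z in (.098,.115):fit(f,np.array([193,367,80,254]),z,.055)
E
```

```text
cap
0.0465 [0.4505 0.323  0.0552] [-0.1  0.1  0.1 -0.2]
handle [array([0.4303, 0.3443, 0.0785]), array([0.4601, 0.3129, 0.0785])]
[228.59646132 475.6077951 ]
[273.31330318 173.79418324] expect 273.1 173.9
jar
0.098 [0.5387 0.1237 0.0573] [ 0.1 -0.1 -0.1  0.1]
0.115 [0.54   0.1265 0.0537] [ 0.1 -0.1 -0.1  0.1]
```

{"op": "move_arm", "data": {"rows": [[0,0.1,3.5,0,0,0,1],[0,0,3.5,0,0,0,1],[0,0,3.5,0,0,0,1],[0,0,3.0,0,0,0,1],[0,0,2.0,0,0,0,1],[0,0,1.4,0,0,0,1],[0,0,1.0,0,0,0,1],[0,0,0,0,0,0,1],[0,0,0,0,0,0,1],[0,0,0,0,0,0,-1],[0,0,0,0,0,0,-1],[0,0,0,0,0,0,-1],[0,0,0,0,0,0,-1],[0,0,0,0,0,0,-1],[0,0,0,0,0,0,-1],[0,0,0,0,0,0,-1],[0,0,0,0,0,0,-1],[0,0,0,0,0,0,-1],[0,0,0,0,0,0,-1],[0,0,0,0,0,0,-1]]}}

```text
time: 4.7
tool_pos: [0.4487, 0.3245, 0.0719]
tool_rot: [0.0, 0.392, 0.92, 0.0]
contact_force: [-0.9, -0.7, 4.8]
gripper_width: 0.177
grasp_force: 59.6
```

```bash
python3 -c "
from h import *
delta([.4485,.324,.0705],44)"
```

```text
t 4.7 pos [0.4487 0.3245 0.0719] yawy 43.82 j6 -0.27 F [-0.9 -0.7  4.8] w 0.177 gf 59.6
shift cm [-0.02 -0.05  0.14] turn [ 0.05  0.01 -0.18]
```

{"op": "move_arm", "data": {"rows": [[0,0,-0.5,0,0,0,-1],[0,0,-1.0,0,0,0,-1],[0,0,-1.5,0,0,0,-1],[0,0,-2,0,0,0,-1],[0,0,-2,0,0,0,-1],[0,0,-2,0,0,0,-1],[0,0,-2,0,0,0,-1],[0,0,-2,0,0,0,-1],[0,0,-1.5,0,0,0,-1],[0,0,-0.5,0,0,0,-1],[0,0,0,0,0,0,-1],[0,0,0,0,0,0,-1]]}}

```text
time: 5.7
tool_pos: [0.4477, 0.3239, 0.22]
tool_rot: [-0.001, 0.392, 0.92, -0.001]
contact_force: [-0.6, -1.0, -4.8]
gripper_width: 0.178
grasp_force: 60.2
```

```bash
python3 -c "
from h import *
delta([.5375,.125,.222],43.82)"
```

```text
t 5.7 pos [0.4477 0.3239 0.22  ] yawy 43.82 j6 -0.27 F [-0.6 -1.  -4.8] w 0.178 gf 60.2
shift cm [-20.57  -7.29  -0.2 ] turn [-0.11 -0.03  0.  ]
```

{"op": "move_arm", "data": {"rows": [[-0.7,-0.25,0,0,0,0,-1],[-1.4,-0.5,0,0,0,0,-1],[-2,-0.71,0,0,0,0,-1],[-2,-0.71,0,0,0,0,-1],[-2,-0.71,0,0,0,0,-1],[-2,-0.71,0,0,0,0,-1],[-2,-0.71,0,0,0,0,-1],[-2,-0.71,0,0,0,0,-1],[-2,-0.71,0,0,0,0,-1],[-2,-0.71,0,0,0,0,-1],[-1.4,-0.5,0,0,0,0,-1],[-0.7,-0.25,0,0,0,0,-1],[-0.4,-0.15,0,0,0,0,-1],[0,0,0,0,0,0,-1],[0,0,0,0,0,0,-1],[0,0,0,0,0,0,-1]]}}

```text
time: 7.03
tool_pos: [0.5377, 0.1256, 0.221]
tool_rot: [-0.0, 0.392, 0.92, 0.0]
contact_force: [-0.2, -0.2, -4.7]
gripper_width: 0.175
grasp_force: 60.1
```

```bash
python3 -c "
from h import *
delta([.5375,.125,.222],43.82)
f=grab('scene');g=grab('side')
a=cv2.resize(f['img'][150:270,330:440],None,fx=4,fy=4,interpolation=cv2.INTER_CUBIC)
b=cv2.resize(g['img'][200:310,240:340],None,fx=3.5,fy=3.5,interpolation=cv2.INTER_CUBIC)
c=np.zeros((480,790,3),np.uint8);c[:,:440]=a;c[:385,440:790]=b;cv2.imwrite('pics/hover.png',c)"
```

```text
t 7.03 pos [0.5377 0.1256 0.221 ] yawy 43.88 j6 -0.67 F [-0.2 -0.2 -4.7] w 0.175 gf 60.1
shift cm [-0.03 -0.06 -0.1 ] turn [-0.02 -0.04  0.06]
```

View pics/hover.png

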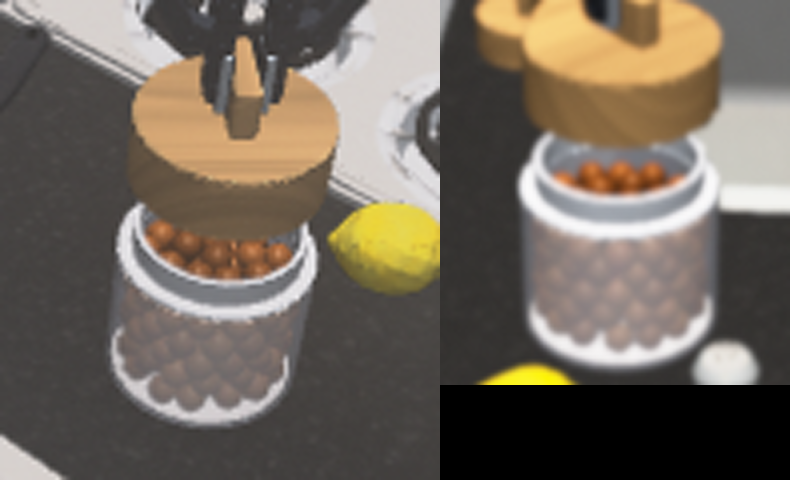

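The hover crop shows the cap centred over the jar. In the scene part, the cap's top spans x 132–339 with its bottom edge at y 185, and the jar's shoulder spans x 118–317 with its bottom at y 322. In the side part, the cap spans x 523–722 and the shoulder 519–719.

```bash
python3 - <<'E'
from h import *
S,D=load('scene'),load('side')
s=lambda o,v,k:o+(v+.5)/k-.5
for nm,z,r,L,Rr,B,l2,r2 in (("cap",.1956,.056,132,339,185,523,722),("jar",.098,.058,118,317,322,519,719)):
    m=np.array([s(330,L,4),s(330,Rr,4),s(150,B,4)]); m2=np.array([s(240,l2-440,3.5),s(240,r2-440,3.5)])
    fs=least_squares(lambda p:bbox(S,*p,z,r)[[0,1,3]]-m,[.53,.12]); print(nm,'scene',fs.x.round(4),fs.fun.round(2))
    fs=least_squares(lambda p:np.r_[bbox(S,*p,z,r)[[0,1,3]]-m,bbox(D,*p,z,r)[:2]-m2],[.53,.12]); print(nm,'both',fs.x.round(4),fs.fun.round(2))
E
```

```text
cap scene [0.5345 0.1312] [-0.34  0.34 -0.04]
cap both [0.5382 0.1286] [-0.95 -0.44 -1.44 -0.8  -0.83]
jar scene [0.5337 0.129 ] [-0.41  0.41 -0.05]
jar both [0.5362 0.1274] [-0.83 -0.11 -0.96 -0.33 -0.76]
```

{"op": "move_arm", "data": {"rows": [[0,-0.16,1,0,0,0,-1],[0,0,1,0,0,0,-1],[0,0,0.7,0,0,0,-1],[0,0,0.4,0,0,0,-1],[0,0,0.4,0,0,0,-1],[0,0,0.3,0,0,0,-1],[0,0,0,0,0,0,-1],[0,0,0,0,0,0,-1]]}}

```text
time: 7.8
tool_pos: [0.5369, 0.1239, 0.1832]
tool_rot: [-0.0, 0.392, 0.92, 0.0]
contact_force: [-0.7, 0.7, -5.5]
gripper_width: 0.174
grasp_force: 60.1
```

{"op": "move_arm", "data": {"rows": [[0,0,0.4,0,0,0,-1],[0,0,0.4,0,0,0,-1],[0,0,0.3,0,0,0,-1],[0,0,0.1,0,0,0,-1],[0,0,0,0,0,0,-1],[0,0,0,0,0,0,-1]]}}

```text
time: 8.3
tool_pos: [0.5369, 0.1238, 0.1711]
tool_rot: [-0.0, 0.392, 0.92, -0.0]
contact_force: [-0.2, 0.5, -5.4]
gripper_width: 0.176
grasp_force: 60.1
```

{"op": "move_arm", "data": {"rows": [[0,0,0.1,0,0,0,-1],[0,0,0.1,0,0,0,-1],[0,0,0.1,0,0,0,-1],[0,0,0.1,0,0,0,-1],[0,0,0,0,0,0,-1],[0,0,0,0,0,0,-1],[0,0,0,0,0,0,-1]]}}

```text
time: 8.88
tool_pos: [0.5372, 0.1239, 0.1676]
tool_rot: [0.0, 0.392, 0.92, 0.0]
contact_force: [0.1, 0.3, -1.4]
gripper_width: 0.176
grasp_force: 60.5
```

{"op": "move_arm", "data": {"rows": [[0,0,0.1,0,0,0,-1],[0,0,0.05,0,0,0,-1],[0,0,0,0,0,0,-1],[0,0,0,0,0,0,-1],[0,0,0,0,0,0,-1],[0,0,0,0,0,0,-1]]}}

```text
time: 9.38
tool_pos: [0.5372, 0.124, 0.1674]
tool_rot: [0.0, 0.392, 0.92, 0.0]
contact_force: [-4.2, 1.0, 5.0]
gripper_width: 0.173
grasp_force: 61.5
```

{"op": "move_arm", "data": {"rows": [[0,0,-0.05,0,0,-3,-1],[0,0,0,0,0,-4,-1],[0,0,0,0,0,-4,-1],[0,0,0,0,0,-4,-1],[0,0,0,0,0,-4,-1],[0,0,0,0,0,-4,-1],[0,0,0,0,0,-4,-1],[0,0,0,0,0,-4,-1],[0,0,0,0,0,-4,-1],[0,0,0,0,0,0,-1],[0,0,0,0,0,0,-1]]}}

```text
time: 10.3
tool_pos: [0.5376, 0.1238, 0.1673]
tool_rot: [0.001, 0.098, 0.995, 0.0]
contact_force: [-1.4, 0.4, 4.7]
gripper_width: 0.175
grasp_force: 61.4
```

```bash
python3 -c "
from h import *
delta([.5372,.124,.1674],43.82);print(manip.state()['ft_torque'].round(3))"
```

```text
t 10.3 pos [0.5376 0.1238 0.1673] yawy 78.76 j6 -1.28 F [-1.4  0.4  4.7] w 0.175 gf 61.4
shift cm [ 0.04  0.01 -0.01] turn [ 0.04  0.09 34.94]
[0.15  0.36  0.189]
```

{"op": "move_arm", "data": {"rows": [[0,0,0,0,0,-2,-1],[0,0,0,0,0,-2,-1],[0,0,0,0,0,-2,-1],[0,0,0,0,0,0,-1]]}}

```text
time: 10.63
tool_pos: [0.5379, 0.1237, 0.1673]
tool_rot: [0.001, 0.046, 0.999, -0.0]
contact_force: [-0.0, -0.4, 3.9]
gripper_width: 0.173
grasp_force: 61.4
```

```bash
python3 -c "
from h import *
delta([.5372,.124,.1674],43.82);print(manip.state()['ft_torque'].round(3))"
```

```text
t 10.63 pos [0.5379 0.1237 0.1673] yawy 84.77 j6 -1.39 F [-0.  -0.4  3.9] w 0.173 gf 61.4
shift cm [ 0.07  0.03 -0.01] turn [ 0.05  0.14 40.95]
[0.073 0.12  0.153]
```

{"op": "move_arm", "data": {"rows": [[0,0,0,0,0,-2,-1],[0,0,0,0,0,-2,-1],[0,0,0,0,0,-2,-1],[0,0,0,0,0,0,-1]]}}

```text
time: 10.97
tool_pos: [0.5376, 0.1238, 0.1674]
tool_rot: [0.001, -0.006, 1.0, 0.0]
contact_force: [-0.9, 1.0, 5.4]
gripper_width: 0.175
grasp_force: 61.6
```

```bash
python3 -c "
from h import *
delta([.5372,.124,.1674],43.82);print(manip.state()['ft_torque'].round(3))"
```

```text
t 10.97 pos [0.5376 0.1238 0.1674] yawy 90.73 j6 -1.49 F [-0.9  1.   5.4] w 0.175 gf 61.6
shift cm [ 0.04  0.02 -0.  ] turn [ 0.05  0.09 46.91]
[ 0.123  0.287 -0.006]
```

{"op": "move_arm", "data": {"rows": [[0,0,0,0,0,-2,-1],[0,0,0,0,0,-2,-1],[0,0,0,0,0,-2,-1],[0,0,0,0,0,0,-1]]}}

```text
time: 11.3
tool_pos: [0.5371, 0.1238, 0.1673]
tool_rot: [0.0, -0.059, 0.998, 0.0]
contact_force: [-3.2, 0.3, 7.5]
gripper_width: 0.174
grasp_force: 61.8
```

```bash
python3 -c "
from h import *
delta([.5372,.124,.1674],43.82);print(manip.state()['ft_torque'].round(3))"
```

```text
t 11.3 pos [0.5371 0.1238 0.1673] yawy 96.72 j6 -1.6 F [-3.2  0.3  7.5] w 0.174 gf 61.8
shift cm [-0.01  0.01 -0.01] turn [1.00e-02 1.00e-02 5.29e+01]
[ 0.11   0.559 -0.073]
```

{"op": "move_arm", "data": {"rows": [[0,0,0,0,0,-2,-1],[0,0,0,0,0,-2,-1],[0,0,0,0,0,-2,-1],[0,0,0,0,0,0,-1]]}}

```text
time: 11.63
tool_pos: [0.5372, 0.1236, 0.1674]
tool_rot: [0.0, -0.111, 0.994, -0.0]
contact_force: [-2.9, -0.1, 6.0]
gripper_width: 0.176
grasp_force: 61.8
```

```bash
python3 -c "
from h import *
delta([.5372,.124,.1674],43.82);print(manip.state()['ft_torque'].round(3))"
```

```text
t 11.63 pos [0.5372 0.1236 0.1674] yawy 102.72 j6 -1.7 F [-2.9 -0.1  6. ] w 0.176 gf 61.8
shift cm [-0.01  0.04 -0.  ] turn [-1.00e-02  4.00e-02  5.89e+01]
[ 0.005  0.531 -0.088]
```

{"op": "move_arm", "data": {"rows": [[0,0,0,0,0,-3,-1],[0,0,0,0,0,-3,-1],[0,0,0,0,0,-3,-1],[0,0,0,0,0,-3,-1],[0,0,0,0,0,-3,-1],[0,0,0,0,0,-3,-1],[0,0,0,0,0,-3,-1],[0,0,0,0,0,-3,-1],[0,0,0,0,0,0,-1],[0,0,0,0,0,0,-1]]}}

```text
time: 12.47
tool_pos: [0.5374, 0.1235, 0.1673]
tool_rot: [0.0, -0.315, 0.949, -0.0]
contact_force: [-1.9, -0.9, 6.7]
gripper_width: 0.177
grasp_force: 61.7
```

```bash
python3 -c "
from h import *
delta([.5372,.124,.1674],43.82);print(manip.state()['ft_torque'].round(3))"
```

```text
t 12.47 pos [0.5374 0.1235 0.1673] yawy 126.69 j6 -2.12 F [-1.9 -0.9  6.7] w 0.177 gf 61.7
shift cm [-0.02  0.05 -0.01] turn [-4.000e-02  6.000e-02  8.287e+01]
[0.008 0.473 0.01 ]
```

{"op": "move_arm", "data": {"rows": [[0,0,0,0,0,1.5,-1],[0,0,0,0,0,1.5,-1],[0,0,0,0,0,0,-1],[0,0,0,0,0,0,-1],[0,0,-0.1,0,0,0,-1],[0,0,-0.1,0,0,0,-1],[0,0,-0.1,0,0,0,-1],[0,0,0,0,0,0,-1],[0,0,0,0,0,0,-1]]}}

```text
time: 13.22
tool_pos: [0.5365, 0.1238, 0.1685]
tool_rot: [-0.001, -0.291, 0.957, 0.0]
contact_force: [0.1, 0.4, -3.0]
gripper_width: 0.169
grasp_force: 60.5
```

```bash
python3 -c "
from h import *
delta([.5372,.124,.1674],43.82);print(manip.state()['ft_torque'].round(3))"
```

```text
t 13.22 pos [0.5365 0.1238 0.1685] yawy 123.8 j6 -2.07 F [ 0.1  0.4 -3. ] w 0.169 gf 60.5
shift cm [-0.07 -0.02  0.11] turn [-2.000e-02 -8.000e-02  7.998e+01]
[-0.018 -0.024  0.013]
```

{"op": "move_arm", "data": {"rows": [[0,0,-0.15,0,0,0,-1],[0,0,-0.15,0,0,0,-1],[0,0,-0.15,0,0,0,-1],[0,0,-0.15,0,0,0,-1],[0,0,-0.1,0,0,0,-1],[0,0,0,0,0,0,-1],[0,0,0,0,0,0,-1],[0,0,0,0,0,0,-1]]}}

```text
time: 13.88
tool_pos: [0.5369, 0.1238, 0.1763]
tool_rot: [-0.0, -0.291, 0.957, -0.0]
contact_force: [-0.1, 1.8, -1.6]
gripper_width: 0.173
grasp_force: 60.5
```

{"op": "move_arm", "data": {"rows": [[0,0,-0.3,0,0,0,-1],[0,0,-0.3,0,0,0,-1],[0,0,-0.3,0,0,0,-1],[0,0,-0.3,0,0,0,-1],[0,0,-0.4,0,0,0,-1],[0,0,-0.4,0,0,0,-1],[0,0,0,0,0,0,-1],[0,0,0,0,0,0,-1]]}}

```text
time: 14.55
tool_pos: [0.5372, 0.1239, 0.1969]
tool_rot: [0.0, -0.291, 0.957, -0.0]
contact_force: [-0.2, -0.4, -2.0]
gripper_width: 0.175
grasp_force: 60.5
```

```bash
python3 -c "
from h import *
f=grab('scene');g=grab('side')
a=cv2.resize(f['img'][150:270,330:440],None,fx=4,fy=4,interpolation=cv2.INTER_CUBIC)
b=cv2.resize(g['img'][200:310,240:340],None,fx=3.5,fy=3.5,interpolation=cv2.INTER_CUBIC)
c=np.zeros((480,790,3),np.uint8);c[:,:440]=a;c[:385,440:790]=b;cv2.imwrite('pics/lift.png',c)"
```

```text
(no output)
```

View pics/lift.png

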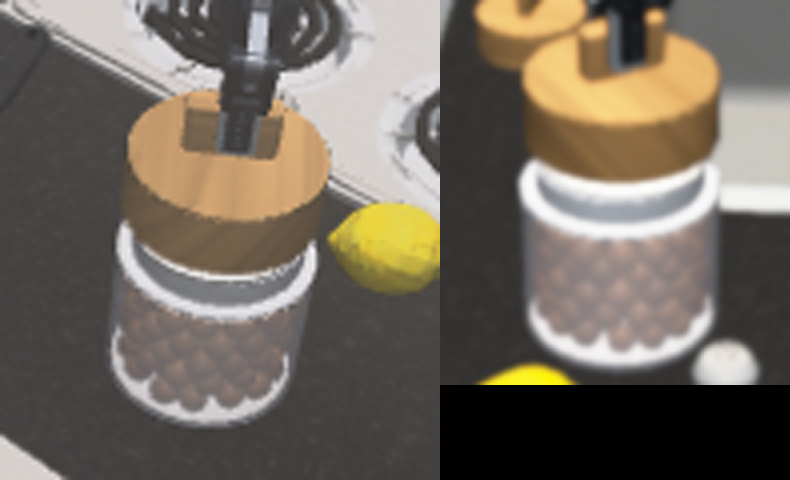

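The picture shows the cap 29 mm up, with the white inner lid still on the neck at about (215,268). The measured force of 2 N is the cap's weight alone, so I'll go on lifting.

{"op": "move_arm", "data": {"rows": [[0,0,-0.5,0,0,0,-1],[0,0,-0.8,0,0,0,-1],[0,0,-1,0,0,0,-1],[0,0,-1.2,0,0,0,-1],[0,0,-1.2,0,0,0,-1],[0,0,-1.2,0,0,0,-1],[0,0,-1.2,0,0,0,-1],[0,0,-1,0,0,0,-1],[0,0,-0.8,0,0,0,-1],[0,0,-0.4,0,0,0,-1],[0,0,0,0,0,0,-1],[0,0,0,0,0,0,-1],[0,0,0,0,0,0,-1],[0,0,0,0,0,0,-1],[0,0,0,0,0,0,-1],[0,0,0,0,0,0,-1]]}}

```text
time: 15.98
tool_pos: [0.5367, 0.1238, 0.2887]
tool_rot: [-0.001, -0.291, 0.957, 0.0]
contact_force: [-0.1, 0.0, -2.5]
gripper_width: 0.175
grasp_force: 60.5
```

```bash
python3 -c "
from h import *
f=grab('scene');g=grab('side')
a=cv2.resize(f['img'][120:270,320:430],None,fx=4,fy=4,interpolation=cv2.INTER_CUBIC)
b=cv2.resize(g['img'][150:310,240:340],None,fx=3.5,fy=3.5,interpolation=cv2.INTER_CUBIC)
c=np.zeros((600,790,3),np.uint8);c[:,:440]=a;c[:560,440:790]=b;cv2.imwrite('pics/end.png',c)"
```

```text
(no output)
```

View pics/end.png

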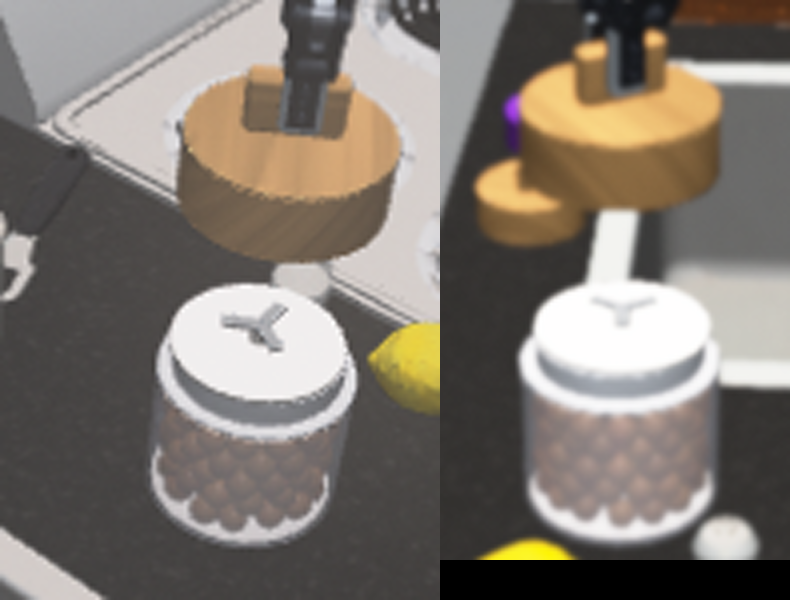

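The inner lid sits level on the jar with its star catch at (255,330). The cap is held level about 12 cm above its seat, and the jar and bystanders are in place.

```bash
python3 -c "
from plant import manip
print(manip.job_done())"
```

```text
the job is handed in; nothing more can be done
None
```

The job is handed in at about 16 s: the inner lid is seated on the jar, and the cap is held level and still about 12 cm above its seat; the hand-in returned no verdict.

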